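# Load the sample jars into the colour-matched heating blocks

### The arm

A 6-joint arm with a two-finger parallel gripper is mounted at the origin on the work surface. World frame = base frame: x ahead of the robot, y to its left, z up, the work surface at z = 0. Lengths are in m, angles in rad, forces in N, time in s.
With the tool pointing down it reaches from about 0.35 to 0.725 m from the base axis. Payload 4.3 kg.
Tool frame: the origin (TCP) lies midway between the tips of the shut fingers; the grasp point (between the pads) lies 19 mm behind it; z points along the fingers, y is the line along which they close (so a half turn about z gives the same grasp; the last joint's range is limited). The gripper opens to 85 mm and grips with 20 to 120 N. Pads are 22 mm wide; open, the fingers measure 114 mm over their backs; the gripper's body (76 mm by 85 mm) begins 54 mm behind the grasp point. The pads swing forward as they close: fully open they stand 13 mm farther back than shut.
Start: joints at [-1.41, 0.377, 0.081, 1.274, 0, 1.46], TCP at [0.154, -0.554, 0.231] pointing down, gripper open.
Joint ranges: [-2.72, 2.72], [-0.84, 1.66], [-1.02, 1.22], [-1.77, 2.12], [-1.37, 1.28], [-3.14, 3.14]. Speed limits (rad/s): [2.57, 2.57, 3.14, 3.14, 3.14, 3.14].

### API

Orientations are given as a 3x3 rotation matrix whose columns are the frame's x, y, z axes.
In Python, from workcell import env gives the robot as it stands.
- The arm moves only by the tool apply_moves, never from a script. Its argument "deltas" is a list that holds one entry, the list of rows, each a list of 7 numbers: the turn, a rotation vector about the tool's x, y, z in fractions of the full range, 1 being 120 degrees, then the shift along the tool's x, y, z in parts of the range, where 1.0 means 750 mm, then the opening, from 0 (shut) to 1 (fully open). A call has 1 to 12 rows; each row is the pose to reach, as a shift and turn from the pose commanded when the call began, along the tool's axes at that moment; what a row does not reach only later rows make up. A row lasts 1/10 s, in which the tool goes at most 50 mm and 8.59 degrees, less where a joint would pass 70% of its speed; a pose out of reach is approached as far as the arm can. No shift or turn number may pass 1 either way. A call with a gripper value outside its range is refused whole. The fingers move at their own pace and stop on an object; "grip_force" is the grip in N (left out, the last holds). Time passes only in rows, so rows that repeat a pose let the fingers close. It gives the time, the measured TCP pose, the force, the opening and the grip force at its end, in the units of the state.
- env.get_obs(): the state, without advancing time (a new reading comes with each control period).
- env.snapshot(name): name is "scene" or "side" or "wrist"; returns a dict with "image" (480x640x3 uint8, red, green, blue), "vertical_fov" (degrees; the focal length in pixels is half the picture's height over the tangent of half this angle, whatever the lens; pixels are square), "cx", "cy" (the principal point, pixels), "R" (3x3) and "t" (3): a world point X has camera coordinates R X + t. Camera axes: x right, y down, z forward; pixel columns grow to the right and rows downward; lengths in m; the calibration is good to about 2 mm. A picture is of the moment at which its call begins. There is no depth.
- env.sign_off(): hands the job in; it is judged then, once.
The state is a dict: "clock": time; "joints": joint angles; "joint_vel": joint speeds; "tau": joint torques, N m; "eef_pos": TCP position; "tcp_rot": TCP orientation; "wrist_force": force on the tool from outside, world axes, zero at the start; "moment": the same for the moment, N m; "finger_gap": finger opening in m; "finger_force": force on a finger pad.
Only numpy, scipy, OpenCV 4.12 (cv2) and the standard library are available. Lean on these libraries where they do the work, as an engineer would, in place of code of your own. Each camera call takes 0.05 s, during which the arm holds its last target. There are 200 camera calls.

### The job

Load the four round sample jars into the heating blocks, each jar standing upright in the well of the block of its lid's colour. Their heating times are staggered, so load them one at a time in the order red, yellow, green, blue, carrying each roughly upright, setting it down without dropping it and letting go of it before you place the next. Leave the two oblong slide boxes where they are.

Things in the scene. Friction and masses are not known exactly. Their poses are not given: they have to be found in the camera images.
- red_jar: the red jar: a round, sealed sample jar, white body with a red screw lid, loose, about 0.1 to 0.2 kg. 75 mm high in all: body 45 mm in diameter up to 53 mm, then the lid, 47 mm in diameter and 22 mm high. Rigid; grip it across its diameter, from above. Origin: centre of its underside; z is up along the jar.
- red_block: the red heating block: a fixed square block painted red, 84 x 84 mm and 32 mm high, with one round open well in the middle of its top, 64 mm in diameter and 16 mm deep, with a flat dark floor. Origin: centre of its underside, so the well's axis is vertical through the origin and the well's floor is 16 mm above it. x and y lie along its sides.
- yellow_jar: the yellow jar: a round, sealed sample jar, white body with a yellow screw lid, loose, about 0.1 to 0.2 kg. 75 mm high in all: body 45 mm in diameter up to 53 mm, then the lid, 47 mm in diameter and 22 mm high. Rigid; grip it across its diameter, from above. Origin: centre of its underside; z is up along the jar.
- yellow_block: the yellow heating block: a fixed square block painted yellow, 84 x 84 mm and 32 mm high, with one round open well in the middle of its top, 64 mm in diameter and 16 mm deep, with a flat dark floor. Origin: centre of its underside, so the well's axis is vertical through the origin and the well's floor is 16 mm above it. x and y lie along its sides.
- green_jar: the green jar: a round, sealed sample jar, white body with a green screw lid, loose, about 0.1 to 0.2 kg. 75 mm high in all: body 45 mm in diameter up to 53 mm, then the lid, 47 mm in diameter and 22 mm high. Rigid; grip it across its diameter, from above. Origin: centre of its underside; z is up along the jar.
- green_block: the green heating block: a fixed square block painted green, 84 x 84 mm and 32 mm high, with one round open well in the middle of its top, 64 mm in diameter and 16 mm deep, with a flat dark floor. Origin: centre of its underside, so the well's axis is vertical through the origin and the well's floor is 16 mm above it. x and y lie along its sides.
- blue_jar: the blue jar: a round, sealed sample jar, white body with a blue screw lid, loose, about 0.1 to 0.2 kg. 75 mm high in all: body 45 mm in diameter up to 53 mm, then the lid, 47 mm in diameter and 22 mm high. Rigid; grip it across its diameter, from above. Origin: centre of its underside; z is up along the jar.
- blue_block: the blue heating block: a fixed square block painted blue, 84 x 84 mm and 32 mm high, with one round open well in the middle of its top, 64 mm in diameter and 16 mm deep, with a flat dark floor. Origin: centre of its underside, so the well's axis is vertical through the origin and the well's floor is 16 mm above it. x and y lie along its sides.
- red_slide_box: the red slide box: a low, oblong, closed red plastic box, 76 x 32 mm and 26 mm high, with a white label on top, loose, 0.09 kg. Not a jar: to be left alone. Origin: centre of its underside; x along its length.
- blue_slide_box: the blue slide box: a low, oblong, closed blue plastic box, 76 x 32 mm and 26 mm high, with a white label on top, loose, 0.09 kg. Not a jar: to be left alone. Origin: centre of its underside; x along its length.

How it is judged:
By the outcome, as a careful person would: the job done as asked, in the order asked, and still so for the second after the job is handed in, with the robot touching nothing.
It also fails if it takes over 104 s, if anything falls off the work surface, if the arm or the gripper's body presses on something with over 40 N, if the wrist force passes 120 N, or if a joint passes its speed limit or range.

## Working session

There is one attempt and no reset: what is moved stays moved. The work goes in short steps, Python scripts to look and compute and a tool call to move; the robot and the scene stay as the last step left them, time stands still between calls to the robot, and variables do not carry over. Pictures are saved under pics/ and viewed, at most 14 in all, crops included, and the job is handed in when it is done.

Besides the shell and the picture viewer there is one more tool, called after ">>>" as name(argument=value, ...), one argument or row to a line, values as JSON. apply_moves: Moves the arm, as the interface text tells. Its arguments: {"type":"object","properties":{"deltas":{"type":"array"},"grip_force":{"type":"number"}},"required":["deltas"]}

```bash
mkdir -p pics
cat > h.py <<'E'
import numpy as np, cv2
from workcell import env
def snap(name,fn=None):
    s=env.snapshot(name); im=cv2.cvtColor(s["image"],cv2.COLOR_RGB2BGR); s["bgr"]=im
    if fn: cv2.imwrite("pics/"+fn,im)
    s["f"]=240/np.tan(np.radians(s["vertical_fov"])/2); s["R"]=np.array(s["R"]);s["t"]=np.array(s["t"]); return s
def ray(s,u,v):
    d=s["R"].T@np.array([(u-s["cx"])/s["f"],(v-s["cy"])/s["f"],1]); return -s["R"].T@s["t"],d
def onplane(s,u,v,z):
    o,d=ray(s,u,v); return o+d*(z-o[2])/d[2]
def proj(s,X):
    c=s["R"]@np.asarray(X,float)+s["t"]; return s["f"]*c[:2]/c[2]+[s["cx"],s["cy"]]
def tri(a,pa,b,pb):
    o1,d1=ray(a,*pa);o2,d2=ray(b,*pb);d1=d1/np.linalg.norm(d1);d2=d2/np.linalg.norm(d2)
    k=np.linalg.lstsq(np.c_[d1,-d2],o2-o1,rcond=None)[0]
    p,q=o1+k[0]*d1,o2+k[1]*d2; return (p+q)/2,np.linalg.norm(p-q)
HUE={"red":None,"yellow":(20,35),"green":(40,85),"blue":(95,130)}
def mask(im,c,smin=110,vmin=50):
    h=cv2.cvtColor(im,cv2.COLOR_BGR2HSV);H=h[...,0]
    m=((H<8)|(H>172)) if c=="red" else ((H>=HUE[c][0])&(H<=HUE[c][1]))
    return (m&(h[...,1]>smin)&(h[...,2]>vmin)).astype(np.uint8)*255
def blobs(im,c,amin=60,**k):
    cs,_=cv2.findContours(mask(im,c,**k),cv2.RETR_CCOMP,cv2.CHAIN_APPROX_NONE)
    return [x for x in cs if cv2.contourArea(x)>amin]
E
python3 - <<'E'
from h import *
for n in("scene","side","wrist"):
    s=snap(n,n+"0.png"); print(n,s["vertical_fov"],s["cx"],s["cy"],"cam",np.round(-s["R"].T@s["t"],3),"fwd",np.round(s["R"][2],2))
    for c in HUE:
        for b in blobs(s["bgr"],c): print(c,cv2.boundingRect(b),cv2.contourArea(b))
print(env.get_obs())
E
```

```text
scene 56.1551859425638 321.72528028159263 241.36785724940344 cam [1.013 0.219 0.85 ] fwd [-0.53 -0.25 -0.81]
red (325, 234, 25, 35) 483.0
red (330, 240, 16, 18) 144.5
red (134, 199, 52, 41) 1369.5
red (146, 208, 28, 19) 348.5
red (271, 194, 21, 21) 337.0
yellow (389, 312, 27, 27) 526.5
yellow (452, 241, 46, 48) 1539.5
yellow (461, 251, 29, 23) 458.5
green (503, 300, 28, 26) 504.5
blue (497, 470, 26, 10) 127.0
blue (105, 335, 133, 78) 4611.5
blue (191, 378, 17, 19) 201.5
blue (184, 358, 31, 24) 381.5
blue (120, 352, 60, 35) 780.5
blue (219, 235, 23, 23) 389.5
blue (389, 234, 17, 35) 439.0
blue (393, 239, 11, 18) 156.0
blue (213, 168, 48, 42) 1153.5
blue (224, 178, 26, 17) 307.5
blue (585, 87, 17, 21) 128.5
blue (536, 75, 27, 24) 370.0
blue (622, 59, 18, 22) 256.0
blue (581, 49, 21, 22) 268.0
blue (0, 0, 154, 110) 9950.0
side 51.20826985843661 322.0454773826207 241.68866437867058 cam [0.431 0.727 0.765] fwd [ 0.09 -0.71 -0.7 ]
red (323, 250, 37, 21) 624.0
red (330, 252, 23, 9) 158.0
red (353, 185, 21, 20) 327.5
red (306, 132, 32, 28) 773.5
red (310, 138, 23, 10) 158.0
yellow (355, 361,
[... 598 characters left out ...]
    -5.13588878e-06,  1.46048999e+00]), 'joint_vel': array([ 0.00063616, -0.00087459,  0.0040418 ,  0.00011783,  0.00020071,
        0.00127508]), 'tau': array([ 1.43052206e-03, -4.64036822e+01,  2.70169705e+01,  1.39173330e-02,
       -1.11894226e-04, -3.19262909e-06]), 'eef_pos': array([ 0.1537423 , -0.55353921,  0.230569  ]), 'tcp_rot': array([[ 9.63552801e-01,  2.67518096e-01, -2.59614143e-04],
       [ 2.67518168e-01, -9.63551535e-01,  1.57138163e-03],
       [ 1.70221415e-04, -1.58356067e-03, -9.99998732e-01]]), 'wrist_force': array([ 1.05776679, -0.15314054, -0.26543863]), 'moment': array([ 0.04238153,  0.03738171, -0.02891545]), 'finger_force': 0.0, 'finger_gap': 0.08574045384784668}
```

View pics/scene0.png

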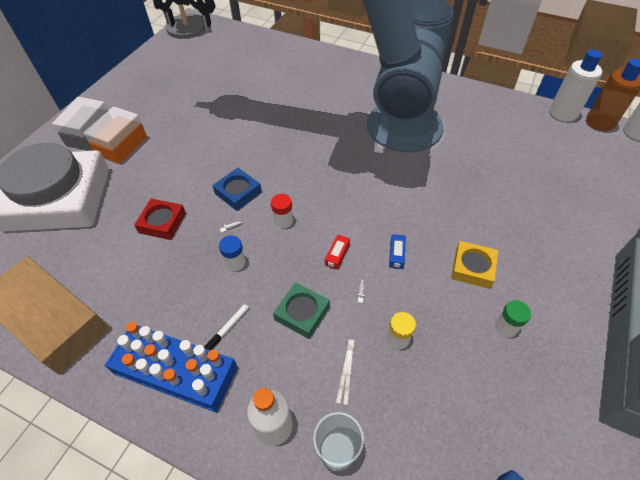

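View pics/side0.png

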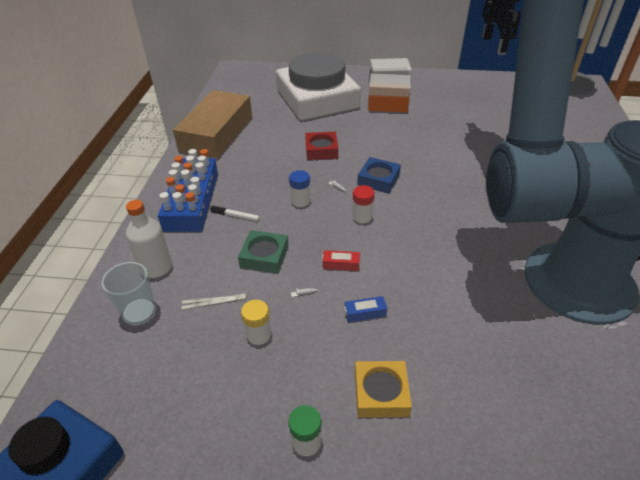

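The scene view shows the jar lids at red (281,203), blue (231,245), yellow (402,325) and green (516,313). The blocks are at red (160,218), blue (237,187), green (302,308) and yellow (476,263). The slide boxes, at (338,251) and (398,251), must be avoided. The side view agrees, with nothing occluded.

```bash
cat > m.py <<'E'
from h import *
P={"red_jar":((281,203),(363,195)),"red_block":((160,218),(322,146)),"yellow_jar":((402,325),(256,314)),"yellow_block":((476,263),(383,388)),
"green_jar":((516,313),(305,422)),"green_block":((302,308),(264,251)),"blue_jar":((231,245),(300,180)),"blue_block":((237,187),(379,174))}
def centre(s,c,p,amin=100):
    m=cv2.morphologyEx(mask(s["bgr"],c,90,25),cv2.MORPH_OPEN,np.ones((2,2)))
    cs,_=cv2.findContours(m,cv2.RETR_EXTERNAL,cv2.CHAIN_APPROX_NONE)
    cs=[x for x in cs if cv2.contourArea(x)>amin]
    b=min(cs,key=lambda x:np.linalg.norm(np.array(cv2.minAreaRect(x)[0])-p))
    h=cv2.convexHull(b); M=cv2.moments(h); return (M["m10"]/M["m00"],M["m01"]/M["m00"]),cv2.boundingRect(b),h
if __name__=="__main__":
    a=snap("scene");b=snap("side")
    for k,(p,q) in P.items():
        c=k.split("_")[0];u,r1,_=centre(a,c,p);v,r2,_=centre(b,c,q);X,e=tri(a,u,b,v)
        z=.064 if "jar" in k else .016
        print(k,r1,r2,np.round(X,4),"gap %.4f"%e,"planes",np.round(onplane(a,*u,z)[:2],4),np.round(onplane(b,*v,z)[:2],4),"r %.3f"%np.hypot(X[0],X[1]))
E
python3 m.py
```

```text
red_jar (271, 195, 22, 21) (354, 186, 21, 21) [ 0.4459 -0.1508  0.0607] gap 0.0004 planes [ 0.4485 -0.149 ] [ 0.4457 -0.1469] r 0.471
red_block (135, 200, 52, 41) (306, 132, 33, 29) [ 0.5709 -0.4159  0.0099] gap 0.0005 planes [ 0.5743 -0.411 ] [ 0.5696 -0.4071] r 0.706
yellow_jar (390, 313, 27, 27) (242, 300, 28, 29) [0.6173 0.2    0.0621] gap 0.0005 planes [0.6185 0.2002] [0.6167 0.2012] r 0.649
yellow_block (453, 242, 46, 47) (356, 362, 56, 56) [0.3886 0.2963 0.0143] gap 0.0014 planes [0.3905 0.2966] [0.3882 0.2967] r 0.489
green_jar (504, 301, 28, 26) (290, 407, 32, 35) [0.5022 0.3912 0.0634] gap 0.0004 planes [0.5028 0.3912] [0.502  0.3913] r 0.637
green_block (275, 284, 55, 55) (290, 407, 32, 35) [ 0.5133  0.0061 -0.4499] gap 0.2679 planes [6.485e-01 1.000e-04] [0.5069 0.3683] r 0.513
blue_jar (220, 236, 23, 24) (290, 171, 21, 19) [ 0.5966 -0.1939  0.061 ] gap 0.0004 planes [ 0.5984 -0.1922] [ 0.5958 -0.1903] r 0.627
blue_block (214, 169, 48, 42) (359, 159, 42, 35) [ 0.4123 -0.2972  0.012 ] gap 0.0001 planes [ 0.4152 -0.2947] [ 0.4124 -0.2918] r 0.508
```

Units first: shifts go in shares of 750 mm and turns go in shares of 120 degrees. So 0.39 m / 0.75 = 0.52, 0.351 m / 0.75 = 0.468.

>>> apply_moves(
  deltas=[
    [[0, 0, 0, 0.052, -0.0413, 0, 1], [0, 0, 0, 0.104, -0.0827, 0, 1], [0, 0, 0, 0.156, -0.124, 0, 1], [0, 0, 0, 0.208, -0.1653, 0, 1], [0, 0, 0, 0.26, -0.2067, 0, 1], [0, 0, 0, 0.312, -0.248, 0, 1], [0, 0, 0, 0.364, -0.2893, 0, 1], [0, 0, 0, 0.416, -0.3307, 0, 1], [0, 0, 0, 0.468, -0.372, 0, 1], [0, 0, 0, 0.52, -0.4147, 0, 1], [0, 0, 0, 0.52, -0.4147, 0, 1], [0, 0, 0, 0.52, -0.4147, 0, 1]],
  ],
  grip_force=40,
)

```text
clock: 1.45
eef_pos: [0.4467, -0.1491, 0.2312]
tcp_rot: [[0.963, 0.271, -0.001], [0.271, -0.963, -0.0], [-0.001, 0.0, -1.0]]
wrist_force: [-0.2, 0.3, -0.7]
finger_gap: 0.0854
finger_force: 0.0
```

Run:
```python
from h import *
s=snap("wrist","w1.png");o=env.get_obs();print(o["clock"],o["eef_pos"],o["joints"],o["joint_vel"].max());print(np.round(o["tcp_rot"],3))
for c in HUE:
    for b in blobs(s["bgr"],c,200,smin=90,vmin=25):
        M=cv2.moments(cv2.convexHull(b));u=(M["m10"]/M["m00"],M["m01"]/M["m00"])
        print(c,cv2.boundingRect(b),np.round(u),np.round(onplane(s,*u,.064)[:2],4),np.round(onplane(s,*u,.016)[:2],4))
```

```text
1.5 [ 0.44616152 -0.15014155  0.23116196] [-4.59024841e-01  1.66877533e-01 -2.02609916e-01  1.20168152e+00
 -6.98523366e-04  2.41106442e+00] 0.0019538206200749933
[[ 0.963  0.268 -0.001]
 [ 0.268 -0.963 -0.   ]
 [-0.001  0.    -1.   ]]
red (297, 186, 61, 62) [327. 217.] [ 0.4477 -0.1512] [ 0.4382 -0.1545]
red (578, 97, 62, 103) [614. 151.] [ 0.558  -0.3515] [ 0.5656 -0.3858]
red (139, 70, 57, 98) [167. 119.] [ 0.4875 -0.0128] [0.4841 0.0053]
red (148, 93, 29, 55) [162. 120.] [ 0.4862 -0.0093] [0.4827 0.0094]
blue (400, 218, 131, 100) [462. 275.] [ 0.4301 -0.2747] [ 0.4178 -0.2971]
blue (0, 100, 56, 90) [ 24. 147.] [0.4374 0.0898] [0.4262 0.1239]
blue (406, 0, 74, 74) [443.  35.] [ 0.5992 -0.1947] [ 0.6131 -0.2048]
```

View pics/w1.png

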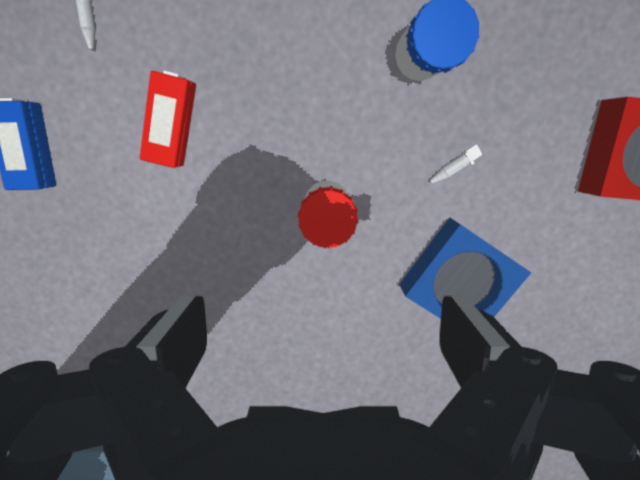

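The red lid at (327,217) maps to (0.4477, -0.1512), which agrees with the fixed-camera triangulation. I'll descend and grip it.

Converted, 0.191 m / 0.75 = 0.2547, 0.165 m / 0.75 = 0.22.

>>> apply_moves(
  deltas=[
    [[0, 0, 0, 0.0013, 0.0013, 0.06, 1], [0, 0, 0, 0.0013, 0.0013, 0.12, 1], [0, 0, 0, 0.0013, 0.0013, 0.1733, 1], [0, 0, 0, 0.0013, 0.0013, 0.22, 1], [0, 0, 0, 0.0013, 0.0013, 0.2547, 1], [0, 0, 0, 0.0013, 0.0013, 0.2547, 1], [0, 0, 0, 0.0013, 0.0013, 0.2547, 0.3], [0, 0, 0, 0.0013, 0.0013, 0.2547, 0.3], [0, 0, 0, 0.0013, 0.0013, 0.2547, 0.3], [0, 0, 0, 0.0013, 0.0013, 0.2547, 0.3], [0, 0, 0, 0.0013, 0.0013, 0.2547, 0.3], [0, 0, 0, 0.0013, 0.0013, 0.2547, 0.3]],
  ],
  grip_force=40,
)

```text
clock: 2.7
eef_pos: [0.4493, -0.152, 0.0423]
tcp_rot: [[0.964, 0.267, 0.003], [0.267, -0.964, -0.003], [0.002, 0.004, -1.0]]
wrist_force: [-1.3, -0.9, 6.3]
finger_gap: 0.0462
finger_force: 40.3
```

```bash
cat > st.py <<'E'
from h import *
import sys
o=env.get_obs();print(o["clock"],"p",np.round(o["eef_pos"],4),"j",np.round(o["joints"],3),"gap",round(o["finger_gap"],4),o["finger_force"],"F",np.round(o["wrist_force"],1));print(np.round(o["tcp_rot"],3).tolist())
if len(sys.argv)>2: print("delta",np.round(o["tcp_rot"].T@(np.array([float(x) for x in sys.argv[1:4]])-o["eef_pos"]),4))
E
python3 st.py 0.572 -0.414 0.15
```

```text
2.7 p [ 0.4493 -0.152   0.0423] j [-4.590e-01  3.270e-01 -5.220e-01  7.170e-01 -1.000e-03  2.411e+00] gap 0.0462 40.29808223247528 F [-1.3 -0.9  6.3]
[[0.964, 0.267, 0.003], [0.267, -0.964, -0.003], [0.002, 0.004, -1.0]]
delta [ 0.0484  0.2857 -0.1066]
```

Converted, 0.286 m / 0.75 = 0.3813, 0.042 m / 0.75 = 0.056.

>>> apply_moves(
  deltas=[
    [[0, 0, 0, 0, 0, -0.0267, 0.3], [0, 0, 0, 0, 0, -0.08, 0.3], [0, 0, 0, 0, 0, -0.14, 0.3], [0, 0, 0, 0.008, 0.0467, -0.1467, 0.3], [0, 0, 0, 0.016, 0.0933, -0.1467, 0.3], [0, 0, 0, 0.024, 0.14, -0.1467, 0.3], [0, 0, 0, 0.032, 0.1867, -0.1467, 0.3], [0, 0, 0, 0.04, 0.2333, -0.1467, 0.3], [0, 0, 0, 0.048, 0.28, -0.1467, 0.3], [0, 0, 0, 0.056, 0.3267, -0.1467, 0.3], [0, 0, 0, 0.0627, 0.3667, -0.1467, 0.3], [0, 0, 0, 0.0653, 0.3813, -0.1467, 0.3]],
  ],
)

```text
clock: 3.9
eef_pos: [0.5721, -0.4161, 0.1503]
tcp_rot: [[0.964, 0.266, 0.001], [0.266, -0.964, -0.002], [0.001, 0.002, -1.0]]
wrist_force: [-0.3, 0.1, -2.0]
finger_gap: 0.0462
finger_force: 41.6
```

```bash
python3 st.py 0.572 -0.414 0.058
python3 - <<'E'
from h import *
from m import centre
s=snap("wrist","w2.png")
print(proj(s,[.5715,-.415,.032]),[np.round(proj(s,[.5715+dx,-.415+dy,.032])).tolist() for dx,dy in((.032,0),(-.032,0),(0,.032),(0,-.032))])
E
```

```text
3.9 p [ 0.5721 -0.4161  0.1503] j [-7.180e-01  6.880e-01  3.840e-01  1.265e+00 -1.000e-03  2.154e+00] gap 0.0462 41.55927121639252 F [-0.3  0.1 -2. ]
[[0.964, 0.266, 0.001], [0.266, -0.964, -0.002], [0.001, 0.002, -1.0]]
delta [ 0.0004 -0.0023  0.0923]
[322.71528232 232.71729901] [[335.0, 188.0], [311.0, 275.0], [278.0, 221.0], [367.0, 245.0]]
```

View pics/w2.png

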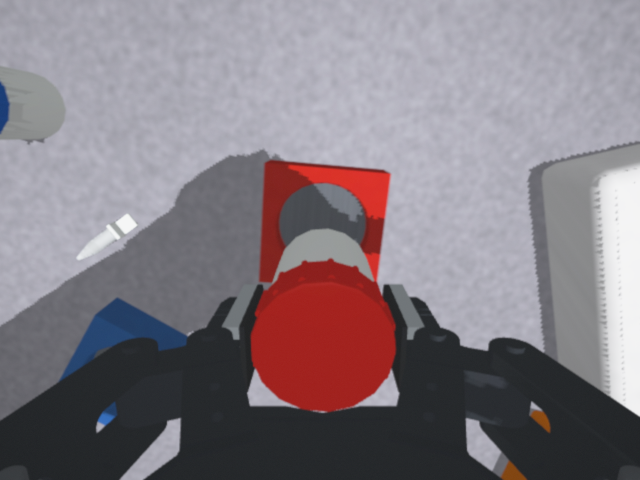

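The carried jar is upright over the block. The rim spans columns 278–368 and its top row is 183, against a predicted 188, so I need about 3 mm more along tool x.

Converted, 0.09 m / 0.75 = 0.12, 0.003 m / 0.75 = 0.004.

>>> apply_moves(
  deltas=[
    [[0, 0, 0, 0.004, -0.0013, 0.04, 0.3], [0, 0, 0, 0.004, -0.0013, 0.0733, 0.3], [0, 0, 0, 0.004, -0.0013, 0.1, 0.3], [0, 0, 0, 0.004, -0.0013, 0.1107, 0.3], [0, 0, 0, 0.004, -0.0013, 0.1173, 0.3], [0, 0, 0, 0.004, -0.0013, 0.12, 0.3], [0, 0, 0, 0.004, -0.0013, 0.12, 0.3]],
  ],
)

```text
clock: 4.65
eef_pos: [0.5745, -0.4118, 0.0614]
tcp_rot: [[0.964, 0.268, 0.001], [0.268, -0.964, -0.001], [0.001, 0.001, -1.0]]
wrist_force: [0.5, -0.8, -0.5]
finger_gap: 0.0461
finger_force: 41.6
```

```bash
python3 st.py .572 -.414 .058
```

```text
4.65 p [ 0.5745 -0.4118  0.0614] j [-0.712  0.73   0.228  1.068 -0.     2.159] gap 0.0461 41.59348726272583 F [ 0.5 -0.8 -0.5]
[[0.964, 0.268, 0.001], [0.268, -0.964, -0.001], [0.001, 0.001, -1.0]]
delta [-0.003   0.0014  0.0034]
```

Converted, 0.003 m / 0.75 = 0.004, 0.001 m / 0.75 = 0.0013.

>>> apply_moves(
  deltas=[
    [[0, 0, 0, 0, 0, 0.0013, 0.3], [0, 0, 0, 0, 0, 0.0027, 0.3], [0, 0, 0, 0, 0, 0.004, 0.3], [0, 0, 0, 0, 0, 0.004, 0.3]],
  ],
)

```text
clock: 5.05
eef_pos: [0.5744, -0.4119, 0.0583]
tcp_rot: [[0.964, 0.268, 0.001], [0.268, -0.964, -0.001], [0.001, 0.001, -1.0]]
wrist_force: [-1.0, 0.9, 2.6]
finger_gap: 0.0463
finger_force: 41.9
```

```bash
python3 st.py .572 -.414 .058
python3 - <<'E'
from h import *
s=snap("scene");cv2.imwrite("pics/s2.png",cv2.resize(s["bgr"][150:290,80:300],None,fx=3,fy=3,interpolation=2))
E
```

```text
5.05 p [ 0.5744 -0.4119  0.0583] j [-0.712  0.732  0.224  1.062 -0.     2.159] gap 0.0463 41.88086271286011 F [-1.   0.9  2.6]
[[0.964, 0.268, 0.001], [0.268, -0.964, -0.001], [0.001, 0.001, -1.0]]
delta [-0.0028  0.0014  0.0003]
```

View pics/s2.png

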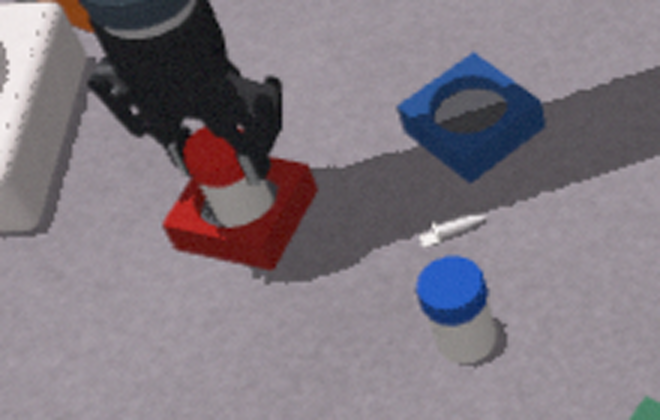

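The red jar stands inside its well and contact force confirms it is on the floor. Next: release and lift.

Converted, -0.19 m / 0.75 = -0.2533, -0.16 m / 0.75 = -0.2133.

>>> apply_moves(
  deltas=[
    [[0, 0, 0, 0, 0, 0, 0.6], [0, 0, 0, 0, 0, 0, 0.8], [0, 0, 0, 0, 0, 0, 1], [0, 0, 0, 0, 0, 0, 1], [0, 0, 0, 0, 0, 0, 1], [0, 0, 0, 0, 0, -0.0267, 1], [0, 0, 0, 0, 0, -0.08, 1], [0, 0, 0, 0, 0, -0.1467, 1], [0, 0, 0, 0, 0, -0.2133, 1], [0, 0, 0, 0, 0, -0.2533, 1], [0, 0, 0, 0, 0, -0.2533, 1]],
  ],
)

```text
clock: 6.2
eef_pos: [0.576, -0.4132, 0.2541]
tcp_rot: [[0.964, 0.267, 0.008], [0.268, -0.964, -0.007], [0.006, 0.009, -1.0]]
wrist_force: [0.4, 0.4, 0.3]
finger_gap: 0.0856
finger_force: 0.0
```

Converted, -0.54 m / 0.75 = -0.72, -0.495 m / 0.75 = -0.66, -88 degrees / 120 = -0.7333.

>>> apply_moves(
  deltas=[
    [[0, 0, 0, 0.0213, -0.06, 0, 1], [0, 0, -0.0667, 0.0427, -0.12, 0, 1], [0, 0, -0.1333, 0.064, -0.18, 0, 1], [0, 0, -0.2, 0.0853, -0.24, 0, 1], [0, 0, -0.2667, 0.1067, -0.3, 0, 1], [0, 0, -0.3333, 0.128, -0.36, 0, 1], [0, 0, -0.4, 0.1493, -0.42, 0, 1], [0, 0, -0.4667, 0.1707, -0.48, 0, 1], [0, 0, -0.5333, 0.192, -0.54, 0, 1], [0, 0, -0.6, 0.2133, -0.6, 0, 1], [0, 0, -0.6667, 0.2347, -0.66, 0, 1], [0, 0, -0.7333, 0.256, -0.72, 0, 1]],
  ],
)

```text
clock: 7.4
eef_pos: [0.6139, 0.1621, 0.246]
tcp_rot: [[-0.239, 0.971, -0.002], [0.971, 0.239, -0.0], [-0.0, -0.002, -1.0]]
wrist_force: [0.5, 0.5, 0.1]
finger_gap: 0.0854
finger_force: 0.0
```

```bash
python3 st.py .6173 .2 .231; python3 m.py | head -4
python3 - <<'E'
from h import *
s=snap("wrist")
for c in HUE:
    for b in blobs(s["bgr"],c,200,smin=90,vmin=25):
        M=cv2.moments(cv2.convexHull(b));u=(M["m10"]/M["m00"],M["m01"]/M["m00"])
        print(c,cv2.boundingRect(b),np.round(u),np.round(onplane(s,*u,.066)[:2],4),np.round(onplane(s,*u,.016)[:2],4))
E
```

```text
7.4 p [0.6139 0.1621 0.246 ] j [ 0.158  0.508  0.321  1.385 -0.     1.488] gap 0.0854 0.0 F [0.5 0.5 0.1]
[[-0.239, 0.971, -0.002], [0.971, 0.239, -0.0], [-0.0, -0.002, -1.0]]
delta [0.036  0.0125 0.015 ]
red_jar (326, 235, 25, 35) (306, 132, 33, 29) [0.5647 0.0288 0.2487] gap 0.1290 planes [0.5157 0.0204] [ 0.5606 -0.3339] r 0.565
red_block (135, 192, 52, 49) (306, 132, 33, 29) [ 0.5687 -0.4195  0.0114] gap 0.0080 planes [ 0.5676 -0.4201] [ 0.5695 -0.4065] r 0.707
yellow_jar (390, 313, 27, 27) (242, 301, 28, 28) [0.6172 0.2002 0.0616] gap 0.0002 planes [0.6185 0.2003] [0.6165 0.2019] r 0.649
yellow_block (453, 242, 46, 48) (356, 362, 56, 56) [0.3888 0.2964 0.0144] gap 0.0018 planes [0.3909 0.2968] [0.3883 0.2965] r 0.489
red (124, 298, 48, 39) [143. 315.] [0.4776 0.0387] [0.459  0.0089]
yellow (309, 150, 60, 61) [338. 180.] [0.6188 0.1985] [0.622  0.1935]
yellow (43, 0, 120, 63) [106.  27.] [0.4209 0.2666] [0.3935 0.2722]
green (267, 313, 101, 99) [317. 364.] [0.6424 0.0282] [ 0.6493 -0.0031]
green (286, 343, 61, 48) [316. 366.] [0.6422 0.0254] [ 0.6491 -0.0064]
blue (77, 178, 94, 40) [124. 197.] [0.449  0.1414] [0.4259 0.1276]
blue (95, 188, 48, 23) [119. 199.] [0.4449 0.139 ] [0.4212 0.1248]
```

Converted, 0.204 m / 0.75 = 0.272, 0.18 m / 0.75 = 0.24.

>>> apply_moves(
  deltas=[
    [[0, 0, 0, 0.0267, 0.008, 0.0267, 1], [0, 0, 0, 0.0467, 0.0173, 0.0667, 1], [0, 0, 0, 0.0467, 0.0173, 0.1267, 1], [0, 0, 0, 0.0467, 0.0173, 0.1867, 1], [0, 0, 0, 0.0467, 0.0173, 0.24, 1], [0, 0, 0, 0.0467, 0.0173, 0.272, 1], [0, 0, 0, 0.0467, 0.0173, 0.272, 1], [0, 0, 0, 0.0467, 0.0173, 0.272, 0.3], [0, 0, 0, 0.0467, 0.0173, 0.272, 0.3], [0, 0, 0, 0.0467, 0.0173, 0.272, 0.3], [0, 0, 0, 0.0467, 0.0173, 0.272, 0.3], [0, 0, 0, 0.0467, 0.0173, 0.272, 0.3]],
  ],
)

```text
clock: 8.75
eef_pos: [0.6208, 0.1974, 0.0458]
tcp_rot: [[-0.234, 0.972, 0.004], [0.972, 0.234, 0.0], [-0.001, 0.004, -1.0]]
wrist_force: [-1.0, -1.1, 5.6]
finger_gap: 0.0457
finger_force: 40.6
```

```bash
python3 st.py 0.390 0.296 0.15; python3 m.py | grep red_
```

```text
8.75 p [0.6208 0.1974 0.0458] j [ 2.110e-01  6.310e-01  1.000e-03  9.370e-01 -1.000e-03  1.546e+00] gap 0.0457 40.55626451969147 F [-1.  -1.1  5.6]
[[-0.234, 0.972, 0.004], [0.972, 0.234, 0.0], [-0.001, 0.004, -1.0]]
delta [ 0.1497 -0.2009 -0.1052]
red_jar (326, 235, 25, 36) (306, 132, 33, 29) [0.5648 0.0289 0.2487] gap 0.1291 planes [0.5157 0.0205] [ 0.5606 -0.3338] r 0.566
red_block (135, 192, 52, 49) (306, 132, 33, 29) [ 0.5687 -0.4195  0.0114] gap 0.0080 planes [ 0.5676 -0.4201] [ 0.5695 -0.4064] r 0.707
```

Converted, -0.2 m / 0.75 = -0.2667, -0.105 m / 0.75 = -0.14.

>>> apply_moves(
  deltas=[
    [[0, 0, 0, 0, 0, -0.0267, 0.3], [0, 0, 0, 0, 0, -0.08, 0.3], [0, 0, 0, 0, 0, -0.14, 0.3], [0, 0, 0, 0.0267, -0.0333, -0.144, 0.3], [0, 0, 0, 0.0533, -0.0693, -0.144, 0.3], [0, 0, 0, 0.08, -0.1067, -0.144, 0.3], [0, 0, 0, 0.1067, -0.1427, -0.144, 0.3], [0, 0, 0, 0.1333, -0.1787, -0.144, 0.3], [0, 0, 0, 0.16, -0.2147, -0.144, 0.3], [0, 0, 0, 0.1867, -0.2507, -0.144, 0.3], [0, 0, 0, 0.1987, -0.2667, -0.144, 0.3], [0, 0, 0, 0.1987, -0.2667, -0.144, 0.3]],
  ],
)

```text
clock: 10.05
eef_pos: [0.3882, 0.2959, 0.1516]
tcp_rot: [[-0.236, 0.972, 0.0], [0.972, 0.236, -0.0], [-0.0, -0.0, -1.0]]
wrist_force: [0.4, -0.5, -1.4]
finger_gap: 0.0452
finger_force: 41.7
```

```bash
python3 st.py 0.390 0.2963 0.062
python3 - <<'E'
from h import *
s=snap("wrist","w3.png")
X=np.array([.390,.2963,.032])
for dx,dy in((0,0),(.032,0),(-.032,0),(0,.032),(0,-.032)):cv2.circle(s["bgr"],tuple(int(v) for v in proj(s,X+[dx,dy,0])),3,(255,0,255),-1)
cv2.imwrite("pics/w3.png",s["bgr"])
E
```

```text
10.05 p [0.3882 0.2959 0.1516] j [ 0.521  0.244 -0.316  1.01  -0.     1.854] gap 0.0452 41.687915325164795 F [ 0.4 -0.5 -1.4]
[[-0.236, 0.972, 0.0], [0.972, 0.236, -0.0], [-0.0, -0.0, -1.0]]
delta [-0.      0.0019  0.0896]
```

View pics/w3.png

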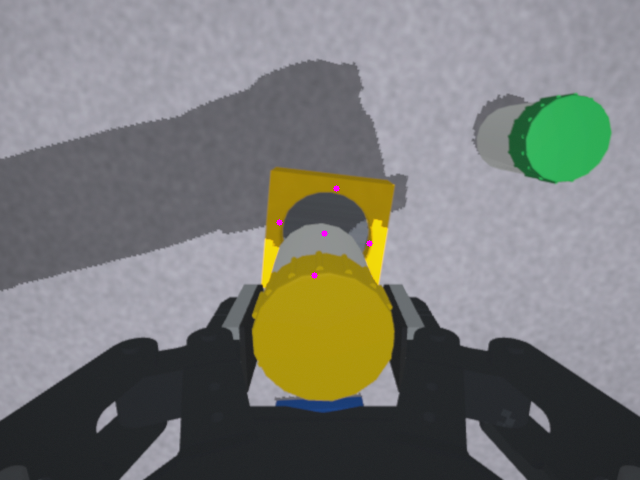

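Rim is about 3 px right of the prediction, so tool y should be +3 mm. Lowering.

Converted, 0.09 m / 0.75 = 0.12, 0.003 m / 0.75 = 0.004.

>>> apply_moves(
  deltas=[
    [[0, 0, 0, -0.0013, 0.004, 0.04, 0.3], [0, 0, 0, -0.0013, 0.004, 0.0733, 0.3], [0, 0, 0, -0.0013, 0.004, 0.1, 0.3], [0, 0, 0, -0.0013, 0.004, 0.1107, 0.3], [0, 0, 0, -0.0013, 0.004, 0.116, 0.3], [0, 0, 0, -0.0013, 0.004, 0.12, 0.3], [0, 0, 0, -0.0013, 0.004, 0.12, 0.3]],
  ],
)

```text
clock: 10.8
eef_pos: [0.3941, 0.2955, 0.0622]
tcp_rot: [[-0.233, 0.972, 0.002], [0.972, 0.233, 0.001], [0.0, 0.002, -1.0]]
wrist_force: [-1.2, -0.1, -1.4]
finger_gap: 0.0459
finger_force: 41.8
```

>>> apply_moves(
  deltas=[
    [[0, 0, 0, 0, 0, 0.0013, 0.3], [0, 0, 0, 0, 0, 0.0027, 0.3], [0, 0, 0, 0, 0, 0.0027, 0.3]],
  ],
)

```text
clock: 11.1
eef_pos: [0.3941, 0.2958, 0.0618]
tcp_rot: [[-0.234, 0.972, 0.003], [0.972, 0.234, 0.002], [0.001, 0.003, -1.0]]
wrist_force: [-2.8, -1.5, 13.4]
finger_gap: 0.0458
finger_force: 43.0
```

```bash
python3 st.py .39 .296 .061
python3 - <<'E'
from h import *
s=snap("scene");t=snap("side")
cv2.imwrite("pics/s3.png",np.hstack([cv2.resize(x,(390,390),interpolation=2) for x in (s["bgr"][180:310,400:530],t["bgr"][300:430,310:440])]))
E
```

```text
11.1 p [0.3941 0.2958 0.0618] j [ 0.515  0.336 -0.448  0.784 -0.     1.85 ] gap 0.0458 43.01853954792023 F [-2.8 -1.5 13.4]
[[-0.234, 0.972, 0.003], [0.972, 0.234, 0.002], [0.001, 0.003, -1.0]]
delta [ 0.0011 -0.0039  0.0007]
```

View pics/s3.png

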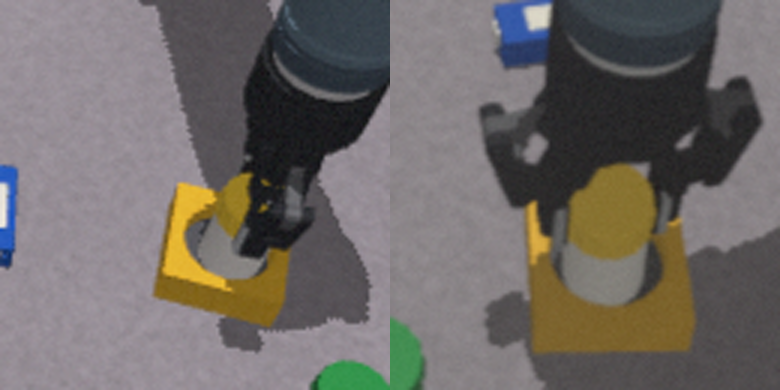

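The yellow jar stands in its well, seated with a 13 N contact force. Release and go to green.

Converted, -0.17 m / 0.75 = -0.2267, 0.095 m / 0.75 = 0.1267.

>>> apply_moves(
  deltas=[
    [[0, 0, 0, 0, 0, -0.0013, 0.3], [0, 0, 0, 0, 0, -0.0013, 0.6], [0, 0, 0, 0, 0, -0.0013, 0.8], [0, 0, 0, 0, 0, -0.0013, 1], [0, 0, 0, 0, 0, -0.0013, 1], [0, 0, 0, 0, 0, -0.0013, 1], [0, 0, 0, 0, 0, -0.04, 1], [0, 0, 0, 0, 0, -0.1, 1], [0, 0, 0, 0, 0, -0.16, 1], [0, 0, 0, 0.0267, 0.0467, -0.2, 1], [0, 0, 0, 0.0533, 0.0933, -0.2133, 1], [0, 0, 0, 0.0667, 0.1267, -0.2267, 1]],
  ],
)

```text
clock: 12.4
eef_pos: [0.4754, 0.3679, 0.2307]
tcp_rot: [[-0.234, 0.972, 0.003], [0.972, 0.234, 0.002], [0.001, 0.003, -1.0]]
wrist_force: [-0.1, -0.3, -0.4]
finger_gap: 0.0854
finger_force: 0.0
```

```bash
python3 st.py .5025 .391 .041;  python3 - <<'E'
from h import *
s=snap("wrist")
for c in ("green","yellow"):
    for b in blobs(s["bgr"],c,200,smin=90,vmin=25):
        M=cv2.moments(cv2.convexHull(b));u=(M["m10"]/M["m00"],M["m01"]/M["m00"])
        print(c,cv2.boundingRect(b),np.round(u),np.round(onplane(s,*u,.066)[:2],4),np.round(onplane(s,*u,.016)[:2],4))
E
```

```text
12.4 p [0.4754 0.3679 0.2307] j [0.553 0.429 0.158 1.296 0.    1.887] gap 0.0854 0.0 F [-0.1 -0.3 -0.4]
[[-0.234, 0.972, 0.003], [0.972, 0.234, 0.002], [0.001, 0.003, -1.0]]
delta [0.0159 0.0311 0.1898]
green (335, 171, 59, 61) [365. 201.] [0.5052 0.3907] [0.5125 0.3839]
yellow (168, 212, 100, 103) [216. 263.] [0.399  0.3116] [0.3891 0.292 ]
yellow (186, 234, 64, 56) [222. 258.] [0.4025 0.3168] [0.3931 0.298 ]
```

Converted, 0.188 m / 0.75 = 0.2507, 0.033 m / 0.75 = 0.044.

>>> apply_moves(
  deltas=[
    [[0, 0, 0, 0.02, 0.044, 0.0267, 1], [0, 0, 0, 0.02, 0.044, 0.0667, 1], [0, 0, 0, 0.02, 0.044, 0.1267, 1], [0, 0, 0, 0.02, 0.044, 0.1867, 1], [0, 0, 0, 0.02, 0.044, 0.2267, 1], [0, 0, 0, 0.02, 0.044, 0.2507, 1], [0, 0, 0, 0.02, 0.044, 0.2507, 1], [0, 0, 0, 0.02, 0.044, 0.2507, 0.3], [0, 0, 0, 0.02, 0.044, 0.2507, 0.3], [0, 0, 0, 0.02, 0.044, 0.2507, 0.3], [0, 0, 0, 0.02, 0.044, 0.2507, 0.3], [0, 0, 0, 0.02, 0.044, 0.2507, 0.3]],
  ],
)

```text
clock: 13.65
eef_pos: [0.5034, 0.3891, 0.0433]
tcp_rot: [[-0.234, 0.972, 0.003], [0.972, 0.234, 0.002], [0.001, 0.003, -1.0]]
wrist_force: [-1.0, -1.3, 6.5]
finger_gap: 0.046
finger_force: 41.2
```

```bash
python3 st.py 0.6485 0.0 0.15
python3 - <<'E'
from h import *
from m import centre,P
a=snap("scene");b=snap("side")
u,r,h=centre(a,"green",(302,308),400);print(r,u)
h=cv2.cvtColor(b["bgr"],cv2.COLOR_BGR2HSV)[235:270,242:286];print(np.median(h.reshape(-1,3),0),h[20,6],h[3,22])
m=cv2.inRange(cv2.cvtColor(b["bgr"],cv2.COLOR_BGR2HSV),(60,60,20),(95,255,255))
for x in cv2.findContours(m,0,1)[0]:
    if cv2.contourArea(x)>300:
        M=cv2.moments(cv2.convexHull(x));v=(M["m10"]/M["m00"],M["m01"]/M["m00"]);print(cv2.boundingRect(x),v,onplane(b,*v,.016),tri(a,u,b,v))
E
```

```text
13.65 p [0.5034 0.3891 0.0433] j [ 0.558  0.606 -0.052  0.909 -0.     1.893] gap 0.046 41.20958089828491 F [-1.  -1.3  6.5]
[[-0.234, 0.972, 0.003], [0.972, 0.234, 0.002], [0.001, 0.003, -1.0]]
delta [-0.4121  0.0505 -0.1069]
(275, 284, 55, 54) (302.42070650131524, 310.6210071401728)
[103.  53.  72.] [104  45  73] [101  45  62]
(288, 412, 33, 30) (304.768835233624, 425.8884417616812) [0.50768457 0.3718769  0.016     ] (array([ 0.51439177,  0.0098933 , -0.44721616]), np.float64(0.27381457167468876))
```

Converted, -0.38 m / 0.75 = -0.5067, -0.06 m / 0.75 = -0.08.

>>> apply_moves(
  deltas=[
    [[0, 0, 0, 0, 0, -0.0267, 0.3], [0, 0, 0, 0, 0, -0.08, 0.3], [0, 0, 0, 0, 0, -0.1333, 0.3], [0, 0, 0, -0.04, 0.0053, -0.1467, 0.3], [0, 0, 0, -0.1, 0.012, -0.1467, 0.3], [0, 0, 0, -0.16, 0.02, -0.1467, 0.3], [0, 0, 0, -0.22, 0.0267, -0.1467, 0.3], [0, 0, 0, -0.28, 0.0347, -0.1467, 0.3], [0, 0, 0, -0.34, 0.0413, -0.1467, 0.3], [0, 0, 0, -0.4, 0.0493, -0.1467, 0.3], [0, 0, 0, -0.46, 0.056, -0.1467, 0.3], [0, 0, 0, -0.5067, 0.0613, -0.1467, 0.3]],
  ],
)

```text
clock: 14.95
eef_pos: [0.6362, 0.0267, 0.1513]
tcp_rot: [[-0.232, 0.973, 0.0], [0.973, 0.232, -0.001], [-0.001, 0.0, -1.0]]
wrist_force: [0.3, 0.4, -1.3]
finger_gap: 0.0461
finger_force: 41.6
```

Converted, -0.032 m / 0.75 = -0.0427, -0.02 m / 0.75 = -0.0267.

>>> apply_moves(
  deltas=[
    [[0, 0, 0, -0.0267, 0.0027, 0, 0.3], [0, 0, 0, -0.0427, 0.0053, 0, 0.3], [0, 0, 0, -0.0427, 0.0053, 0, 0.3]],
  ],
)

```text
clock: 15.25
eef_pos: [0.6473, -0.0013, 0.1511]
tcp_rot: [[-0.233, 0.973, -0.0], [0.973, 0.233, 0.0], [0.0, 0.0, -1.0]]
wrist_force: [0.3, 1.2, -2.0]
finger_gap: 0.0463
finger_force: 41.6
```

```bash
python3 st.py 0.6485 0 0.061
python3 - <<'E'
from h import *
s=snap("wrist","w4.png")
X=np.array([.6485,0,.032])
for dx,dy in((0,0),(.032,0),(-.032,0),(0,.032),(0,-.032)):cv2.circle(s["bgr"],tuple(int(v) for v in proj(s,X+[dx,dy,0])),2,(255,0,255),-1)
cv2.imwrite("pics/w4.png",s["bgr"])
E
```

```text
15.25 p [ 0.6473 -0.0013  0.1511] j [-0.1    0.556  0.155  1.17   0.     1.236] gap 0.0463 41.606839299201965 F [ 0.3  1.2 -2. ]
[[-0.233, 0.973, -0.0], [0.973, 0.233, 0.0], [0.0, 0.0, -1.0]]
delta [0.001  0.0014 0.0901]
```

View pics/w4.png

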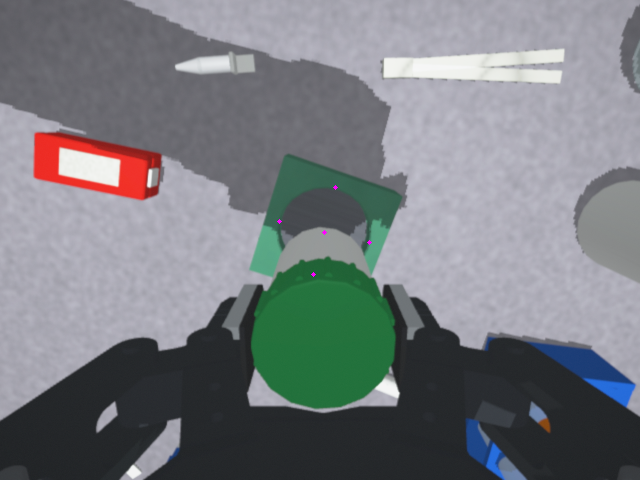

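The predicted rim matches (left 278, right 369, top 186), and the rack and bottle are over 100 mm away. Lowering.

Converted, 0.091 m / 0.75 = 0.1213, 0.09 m / 0.75 = 0.12.

>>> apply_moves(
  deltas=[
    [[0, 0, 0, 0.0013, 0.0013, 0.04, 0.3], [0, 0, 0, 0.0013, 0.0013, 0.0733, 0.3], [0, 0, 0, 0.0013, 0.0013, 0.1, 0.3], [0, 0, 0, 0.0013, 0.0013, 0.1107, 0.3], [0, 0, 0, 0.0013, 0.0013, 0.116, 0.3], [0, 0, 0, 0.0013, 0.0013, 0.12, 0.3], [0, 0, 0, 0.0013, 0.0013, 0.1213, 0.3], [0, 0, 0, 0.0013, 0.0013, 0.1213, 0.3]],
  ],
)

```text
clock: 16.1
eef_pos: [0.6485, 0.0006, 0.0612]
tcp_rot: [[-0.234, 0.972, 0.002], [0.972, 0.234, -0.0], [-0.001, 0.002, -1.0]]
wrist_force: [-0.7, -0.3, -2.7]
finger_gap: 0.046
finger_force: 41.6
```

Run:
```python
from h import *
s=snap("scene");t=snap("side")
cv2.imwrite("pics/s4.png",np.hstack([cv2.resize(x,(390,390),interpolation=2) for x in (s["bgr"][230:360,230:360],t["bgr"][180:310,200:330])]))
```

```text
(no output)
```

View pics/s4.png

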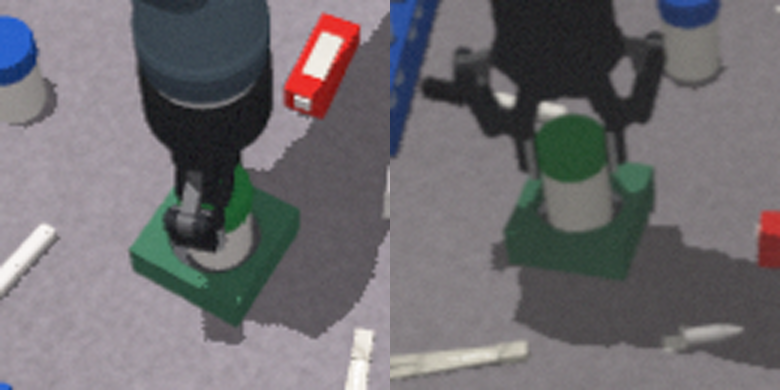

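Both views show the green jar inside its well. Force reads -2.7 N, so it is not yet seated; a few more mm.

Converted, 0.002 m / 0.75 = 0.0027, 0.001 m / 0.75 = 0.0013.

>>> apply_moves(
  deltas=[
    [[0, 0, 0, 0, 0, 0.0013, 0.3], [0, 0, 0, 0, 0, 0.0027, 0.3], [0, 0, 0, 0, 0, 0.0027, 0.3]],
  ],
)

```text
clock: 16.5
eef_pos: [0.6483, 0.0003, 0.0594]
tcp_rot: [[-0.234, 0.972, 0.001], [0.972, 0.234, -0.0], [-0.001, 0.001, -1.0]]
wrist_force: [-1.4, 0.9, 4.6]
finger_gap: 0.0462
finger_force: 42.0
```

Converted, -0.17 m / 0.75 = -0.2267, -0.15 m / 0.75 = -0.2.

>>> apply_moves(
  deltas=[
    [[0, 0, 0, 0, 0, 0, 0.6], [0, 0, 0, 0, 0, 0, 0.8], [0, 0, 0, 0, 0, 0, 1], [0, 0, 0, 0, 0, 0, 1], [0, 0, 0, 0, 0, 0, 1], [0, 0, 0, 0, 0, -0.04, 1], [0, 0, 0, 0, 0, -0.1, 1], [0, 0, 0, 0, 0, -0.16, 1], [0, 0, 0, -0.0467, -0.0267, -0.2, 1], [0, 0, 0, -0.1, -0.0533, -0.2267, 1], [0, 0, 0, -0.1533, -0.08, -0.2267, 1], [0, 0, 0, -0.2, -0.1067, -0.2267, 1]],
  ],
)

```text
clock: 17.7
eef_pos: [0.6054, -0.1661, 0.2296]
tcp_rot: [[-0.234, 0.972, 0.003], [0.972, 0.234, -0.001], [-0.002, 0.002, -1.0]]
wrist_force: [0.3, -0.4, -0.1]
finger_gap: 0.0856
finger_force: 0.0
```

Converted, -0.025 m / 0.75 = -0.0333, -0.015 m / 0.75 = -0.02.

>>> apply_moves(
  deltas=[
    [[0, 0, 0, -0.0333, -0.02, 0, 1], [0, 0, 0, -0.0333, -0.02, 0, 1]],
  ],
)

```text
clock: 17.9
eef_pos: [0.5952, -0.1956, 0.2283]
tcp_rot: [[-0.229, 0.974, -0.0], [0.974, 0.229, -0.001], [-0.001, -0.001, -1.0]]
wrist_force: [-0.0, -0.4, 0.3]
finger_gap: 0.0854
finger_force: 0.0
```

```bash
python3 st.py .5975 -.193 .042;  python3 - <<'E'
from h import *
s=snap("wrist")
for c in ("green","blue","red"):
    for b in blobs(s["bgr"],c,200,smin=90,vmin=25):
        M=cv2.moments(cv2.convexHull(b));u=(M["m10"]/M["m00"],M["m01"]/M["m00"])
        print(c,cv2.boundingRect(b),np.round(u),np.round(onplane(s,*u,.066)[:2],4),np.round(onplane(s,*u,.016)[:2],4))
E
```

```text
17.9 p [ 0.5952 -0.1956  0.2283] j [-4.180e-01  4.880e-01  2.430e-01  1.326e+00 -1.000e-03  9.220e-01] gap 0.0854 0.0 F [-0.  -0.4  0.3]
[[-0.229, 0.974, -0.0], [0.974, 0.229, -0.001], [-0.001, -0.001, -1.0]]
delta [0.0023 0.003  0.1863]
green (375, 0, 124, 65) [438.  26.] [ 0.6428 -0.0402] [ 0.6531 -0.0254]
blue (611, 332, 29, 25) [626. 343.] [ 0.8784 -0.2425] [ 0.9272 -0.2609]
blue (49, 206, 131, 123) [113. 266.] [ 0.4358 -0.2733] [ 0.4121 -0.2967]
blue (83, 239, 61, 60) [113. 269.] [ 0.4356 -0.2757] [ 0.4119 -0.2996]
blue (297, 187, 62, 63) [328. 218.] [ 0.5988 -0.1934] [ 0.6018 -0.2037]
blue (519, 115, 121, 249) [588. 242.] [ 0.8095 -0.1646] [ 0.8471 -0.1702]
blue (535, 308, 18, 21) [544. 317.] [ 0.7992 -0.2354] [ 0.8351 -0.2525]
blue (543, 283, 18, 21) [552. 292.] [ 0.797  -0.2118] [ 0.8325 -0.2251]
blue (550, 256, 19, 21) [560. 265.] [ 0.7944 -0.1882] [ 0.8296 -0.1976]
blue (567, 200, 20, 20) [577. 209.] [ 0.7896 -0.141 ] [ 0.8239 -0.1427]
blue (576, 171, 21, 19) [586. 180.] [ 0.7873 -0.1176] [ 0.8213 -0.1154]
blue (585, 140, 21, 19) [595. 149.] [ 0.7849 -0.0941] [ 0.8184 -0.0881]
red (212, 356, 86, 72) [252. 388.] [ 0.5687 -0.3613] [ 0.5668 -0.3991]
```

Converted, 0.186 m / 0.75 = 0.248, 0.177 m / 0.75 = 0.236.

>>> apply_moves(
  deltas=[
    [[0, 0, 0, 0.0027, 0.004, 0.04, 1], [0, 0, 0, 0.0027, 0.004, 0.0933, 1], [0, 0, 0, 0.0027, 0.004, 0.1533, 1], [0, 0, 0, 0.0027, 0.004, 0.2067, 1], [0, 0, 0, 0.0027, 0.004, 0.236, 1], [0, 0, 0, 0.0027, 0.004, 0.248, 1], [0, 0, 0, 0.0027, 0.004, 0.248, 1], [0, 0, 0, 0.0027, 0.004, 0.248, 0.3], [0, 0, 0, 0.0027, 0.004, 0.248, 0.3], [0, 0, 0, 0.0027, 0.004, 0.248, 0.3], [0, 0, 0, 0.0027, 0.004, 0.248, 0.3], [0, 0, 0, 0.0027, 0.004, 0.248, 0.3]],
  ],
)

```text
clock: 19.15
eef_pos: [0.6001, -0.1899, 0.0444]
tcp_rot: [[-0.234, 0.972, 0.003], [0.972, 0.234, -0.002], [-0.002, 0.003, -1.0]]
wrist_force: [-1.2, -0.2, 5.9]
finger_gap: 0.0457
finger_force: 40.3
```

```bash
python3 st.py 0.413 -0.296 0.155
```

```text
19.15 p [ 0.6001 -0.1899  0.0444] j [-0.407  0.592 -0.073  0.902 -0.     0.928] gap 0.0457 40.307530760765076 F [-1.2 -0.2  5.9]
[[-0.234, 0.972, 0.003], [0.972, 0.234, -0.002], [-0.002, 0.003, -1.0]]
delta [-0.0597 -0.2064 -0.1111]
```

Converted, -0.206 m / 0.75 = -0.2747, -0.2 m / 0.75 = -0.2667.

>>> apply_moves(
  deltas=[
    [[0, 0, 0, 0, 0, -0.0267, 0.3], [0, 0, 0, 0, 0, -0.08, 0.3], [0, 0, 0, 0, 0, -0.14, 0.3], [0, 0, 0, -0.0133, -0.04, -0.1467, 0.3], [0, 0, 0, -0.024, -0.08, -0.1467, 0.3], [0, 0, 0, -0.036, -0.12, -0.1467, 0.3], [0, 0, 0, -0.0467, -0.16, -0.1467, 0.3], [0, 0, 0, -0.0587, -0.2, -0.1467, 0.3], [0, 0, 0, -0.0693, -0.24, -0.1467, 0.3], [0, 0, 0, -0.0773, -0.2667, -0.1467, 0.3], [0, 0, 0, -0.08, -0.2747, -0.1467, 0.3], [0, 0, 0, -0.08, -0.2747, -0.1467, 0.3]],
  ],
)

```text
clock: 20.35
eef_pos: [0.4122, -0.296, 0.1526]
tcp_rot: [[-0.232, 0.973, 0.001], [0.973, 0.232, -0.0], [-0.0, 0.001, -1.0]]
wrist_force: [0.6, 0.2, -1.0]
finger_gap: 0.0463
finger_force: 41.4
```

```bash
python3 st.py 0.413 -0.2965 0.061
python3 - <<'E'
from h import *
s=snap("wrist")
X=np.array([.413,-.2965,.032])
for dx,dy in((0,0),(.032,0),(-.032,0),(0,.032),(0,-.032)):cv2.circle(s["bgr"],tuple(int(v) for v in proj(s,X+[dx,dy,0])),2,(255,0,255),-1)
cv2.imwrite("pics/w5.png",s["bgr"])
E
```

```text
20.35 p [ 0.4122 -0.296   0.1526] j [-0.748  0.28  -0.266  1.025  0.     0.588] gap 0.0463 41.420724391937256 F [ 0.6  0.2 -1. ]
[[-0.232, 0.973, 0.001], [0.973, 0.232, -0.0], [-0.0, 0.001, -1.0]]
delta [-0.0007  0.0006  0.0916]
```

View pics/w5.png

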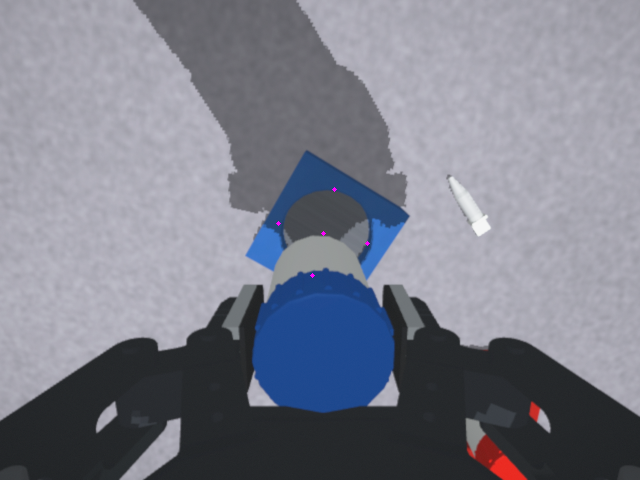

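The rim (left 284, right 371) is about 3 mm right of the prediction. The jar sits about 4 mm towards -x in the grip, so I'll compensate for both.

Converted, 0.091 m / 0.75 = 0.1213, 0.003 m / 0.75 = 0.004.

>>> apply_moves(
  deltas=[
    [[0, 0, 0, 0.004, 0.004, 0.04, 0.3], [0, 0, 0, 0.004, 0.004, 0.0733, 0.3], [0, 0, 0, 0.004, 0.004, 0.1, 0.3], [0, 0, 0, 0.004, 0.004, 0.1107, 0.3], [0, 0, 0, 0.004, 0.004, 0.116, 0.3], [0, 0, 0, 0.004, 0.004, 0.12, 0.3], [0, 0, 0, 0.004, 0.004, 0.1213, 0.3], [0, 0, 0, 0.004, 0.004, 0.1213, 0.3]],
  ],
)

```text
clock: 21.2
eef_pos: [0.4153, -0.2925, 0.062]
tcp_rot: [[-0.234, 0.972, 0.001], [0.972, 0.234, -0.001], [-0.001, 0.001, -1.0]]
wrist_force: [-0.6, -0.1, -0.6]
finger_gap: 0.0462
finger_force: 41.5
```

Run:
```python
from h import *
s=snap("scene");t=snap("side")
cv2.imwrite("pics/s5.png",np.hstack([cv2.resize(x,(390,390),interpolation=2) for x in (s["bgr"][120:250,160:290],t["bgr"][100:230,310:440])]))
```

```text
(no output)
```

View pics/s5.png

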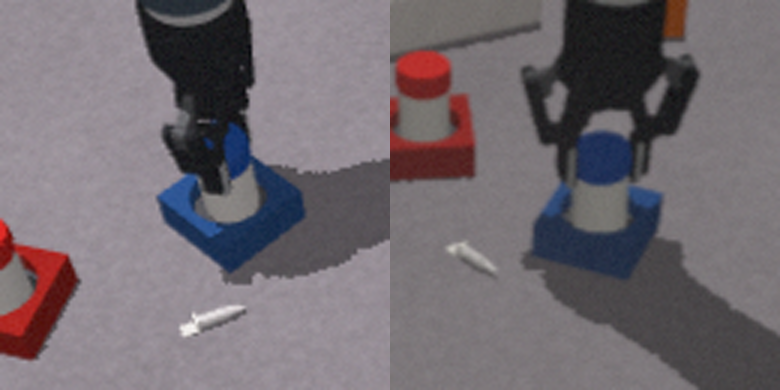

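The blue jar is within its well and the red one stands upright in its own. Next: seat the blue jar.

Converted, 0.002 m / 0.75 = 0.0027, 0.001 m / 0.75 = 0.0013.

>>> apply_moves(
  deltas=[
    [[0, 0, 0, 0, 0, 0.0013, 0.3], [0, 0, 0, 0, 0, 0.0027, 0.3], [0, 0, 0, 0, 0, 0.0027, 0.3]],
  ],
)

```text
clock: 21.6
eef_pos: [0.4151, -0.2928, 0.0604]
tcp_rot: [[-0.233, 0.972, 0.001], [0.972, 0.233, -0.002], [-0.002, 0.001, -1.0]]
wrist_force: [-1.6, 0.7, 6.0]
finger_gap: 0.0459
finger_force: 42.0
```

Converted, -0.19 m / 0.75 = -0.2533, -0.16 m / 0.75 = -0.2133.

>>> apply_moves(
  deltas=[
    [[0, 0, 0, 0, 0, 0, 0.6], [0, 0, 0, 0, 0, 0, 0.8], [0, 0, 0, 0, 0, 0, 1], [0, 0, 0, 0, 0, 0, 1], [0, 0, 0, 0, 0, 0, 1], [0, 0, 0, 0, 0, -0.04, 1], [0, 0, 0, 0, 0, -0.1, 1], [0, 0, 0, 0, 0, -0.16, 1], [0, 0, 0, 0, 0, -0.2133, 1], [0, 0, 0, 0, 0, -0.2533, 1], [0, 0, 0, 0, 0, -0.2533, 1], [0, 0, 0, 0, 0, -0.2533, 1]],
  ],
)

```text
clock: 22.8
eef_pos: [0.4151, -0.2924, 0.2497]
tcp_rot: [[-0.234, 0.972, 0.001], [0.972, 0.234, -0.001], [-0.001, 0.001, -1.0]]
wrist_force: [-1.2, -1.0, -0.2]
finger_gap: 0.0854
finger_force: 0.0
```

Run:
```python
from h import *
s=snap("side");cv2.imwrite("pics/end.png",cv2.resize(s["bgr"][100:460,200:460],(433,600)))
```

```text
(no output)
```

View pics/end.png

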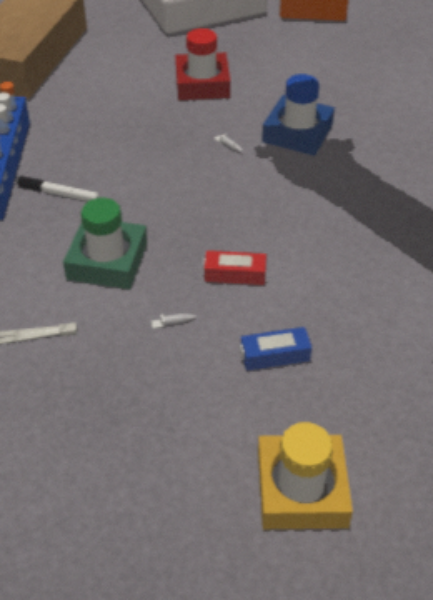

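All four jars stand upright in the wells of their own colour, and the slide boxes look untouched.

```bash
python3 -c "
from workcell import env
print(env.sign_off())"
```

```text
the job is handed in; nothing more can be done
None
```

The job is handed in: all four jars were loaded in the order red, yellow, green, blue, each upright in the well of its own colour with the slide boxes untouched, in about 23 s of robot time.

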